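# Weed out the tapping key with the worn pivot

### The arm

A 7-joint arm with a two-finger parallel gripper is mounted at the origin on the work surface. World frame = base frame: x ahead of the robot, y to its left, z up, the work surface at z = 0. Lengths are in mm, angles in rad, forces in N, time in s.
With the tool pointing down it reaches from about 425 to 800 mm from the base axis. Payload 8.3 kg.
Tool frame: the origin (TCP) lies at the centre of the arm's flange, where the gripper is bolted on; the fingertips stand 173 mm ahead of it and the grasp point (between the pads) lies arm.tcp_to_grasp ahead of it (arm.tcp_to_grasp is the distance from the TCP to the grasp point, in mm); z points along the fingers, y is the direction in which the jaws open and shut (so a half turn about z gives the same grasp; the last joint's range is limited). The gripper opens to 85 mm and grips with 20 to 120 N. Pads are 22 mm wide; open, the fingers measure 114 mm over their backs; the gripper's body (76 mm by 85 mm) begins 54 mm behind the grasp point. The pads swing forward as they close: fully open they stand 13 mm farther back than shut.
Start: joints at [1.268, 0.383, 0.016, 1.37, -0.006, 1.388, -0.046], TCP at [148.475, -607.101, 404.679] pointing down, gripper open.
Joint ranges: [-2.95, 2.95], [-0.25, 2.06], [-1.52, 1.56], [0.18, 2.33], [-1.44, 4.58], [0.02, 2.06], [-3.01, 3.01]. Speed limits (rad/s): [2.39, 2.39, 3.01, 3.01, 3.14, 3.14, 3.14].

### API

Orientations are given as a unit quaternion [w, x, y, z].
In Python, from plant import arm gives the robot as it stands. The module is installed in compiled form; this text tells all that it offers. Calls block until the motion is done:
- arm.move_to(position, orientation): joint-space move of the TCP to a pose.
- arm.servo_line(position, rotation=None, feed=150, max_force=None): straight line of the TCP; rotation=None keeps the orientation; feed is the mean speed in mm/s. With max_force (N) it stops when the force on the tool has changed by that much, and returns True; else False.
- arm.set_joints(angles): joint-space move.
- arm.set_gripper(opening): opening from 0.0 (shut) to 1.0 (fully open); the grip force is fixed at half the most; returns when the fingers have stopped.
- arm.pause(seconds).
- arm.solve_ik(position, orientation): joint angles nearest the present ones, or None.
- arm.camera(name): name is "scene" or "top"; returns the picture (400x640x3 uint8, blue, green, red); there is no depth.
- arm.camera_model(name): a dict with "mtx" (3x3 intrinsics, pixels), "dist" ([k1, k2, p1, p2, k3] as OpenCV has them; the pictures are not rectified), "R" (3x3) and "t" (3): a world point X has camera coordinates R X + t. Camera axes: x right, y down, z forward; pixel columns grow to the right and rows downward; lengths in mm; the calibration is good to about 2 mm. A picture is of the moment at which its call begins. camera_model takes no time and is no camera call.
A pose or a line that the arm cannot do raises arm.MotionError and nothing moves.
- arm.finish_job(): hands the job in, once; it reports no verdict.
Readings, each from a call of its own:
- arm.get_time_s(): time.
- arm.get_q(): joint angles.
- arm.get_joint_velocities(): joint speeds.
- arm.get_joint_efforts(): joint torques, N m.
- arm.get_tool_pos(): TCP position.
- arm.get_eef_rot(): TCP orientation.
- arm.get_ft_force(): force on the tool from outside, world axes, zero at the start.
- arm.get_moment(): the same for the moment, N m.
- arm.get_opening(): opening from 0.0 (shut) to 1.0 (fully open).
Only numpy, scipy, OpenCV 4.12 (cv2) and the standard library are available. Lean on these libraries where they do the work, as an engineer would, in place of code of your own. Each camera call takes 0.05 s, during which the arm holds its last target.

### The job

Before the tapping keys in the wooden rack go out to the class, try them one by one until you find the one of the three whose pivot is worn: nudge the round knob from side to side, two full times to the end of its give, feeling how far it swings (a sound one hardly gives), with a fingertip's push only: do not grip the knobs, force them or tip the keys. Lift the loose key out and set it down, not drop it, flat and right way up in the red repair tray; leave the sound ones seated in the rack and the other things on the bench where they are.

Things in the scene. Friction and masses are not known exactly. Their poses are not given: they have to be found in the camera images.
- rack: Wooden rack, fixed, 165 (x) x 335 (y) x 18 mm high. Origin: centre of its underside; x points away from the robot (give or take its yaw). Three pockets at y = -110, 0, +110 mm, each 118.4 x 72.4 mm, 10 mm deep, floor 8 mm over the bench. Each holds one key (1.2 mm clearance all round), aligned with the rack, knob towards -x. Which key is in which pocket varies.
- key_a: Tapping key for school circuits, loose, about 0.7 kg: white base 116 (x) x 70 (y) x 16 mm, brass lever along x in a brass U-bracket, black round knob at the -x end (top 53 mm over the underside), two brass binding posts at the +x end (32 mm). Origin: centre of the base's underside, z up. Over 5 N sideways on the knob begins to tip a key in its pocket.
- key_b: A second tapping key, alike to look at; axes and sizes as key_a. Just one of the three has a worn pivot.
- key_c: A third tapping key, alike to look at; axes and sizes as key_a.
- key_a_lever: The moving lever of key_a, with its knob (90 g). Origin: on the pivot in the bracket, 12 mm towards +x from the key's origin and 30 mm over its underside; x and y as the key's while it stands in the middle.
- key_b_lever: The lever of key_b, likewise.
- key_c_lever: The lever of key_c, likewise.
- knob_a (a point): Centre of the knob of key_a: flat-topped upright cylinder, 28 mm in diameter, 16 mm high, 44 mm towards -x from the key's origin and 45 mm over its underside. Below it, beside the 10 mm wide lever, 20 mm are free. The lever is hung in the bracket, 56 mm from the knob's centre; worn, it swings sideways there, leaning a little. Pushed down, the knob yields 4 mm on a spring (1.5 to 3 N).
- knob_b (a point): Centre of the knob of key_b, as knob_a. Side play at the knob: in a sound key under 1 mm either way (the key itself may shift 1 to 2 mm more in its pocket); in the worn key about 6 mm either way with almost no resistance (0.1 N), then it stops. At the start all levers stand within 1 mm of the middle; once disturbed, the worn one lies over to one side.
- knob_c (a point): Centre of the knob of key_c, as knob_a and knob_b.
- grip_a (a point): Where to lift key_a: middle of its U-bracket, 12 mm towards +x from the key's origin, 40 mm over its underside, near the centre of mass. The bracket's two upright plates measure 32 mm over their outsides (along y), each is 16 mm long in x and rises from 16 to 49 mm over the underside; outside them is free.
- grip_b (a point): The same point of key_b.
- grip_c (a point): The same point of key_c.
- tray: Red plastic repair tray, open at the top, fixed, 220 (x) x 150 (y) x 35 mm high, walls and floor 5 mm thick. Origin: centre of its underside, z up.
- glue: Bystander: white glue bottle with blue cap, 38 mm in diameter, 115 mm high, standing. Origin: centre of its underside.
- scissors: Bystander: yellow-handled scissors lying flat, 160 mm long. Origin: under the rivet.
- screwdriver: Bystander: yellow screwdriver lying flat, 170 mm long.
- pencil_cup: Bystander: blue cup with pencils, 72 mm in diameter, 150 mm high with the pencils. Origin: centre of its underside.
- cell_box: Bystander: black holder with two green dry cells, 72 x 150 x 47 mm. Origin: centre of its underside.
- phone: Bystander: black telephone lying flat, 150 x 72 x 9 mm. Origin: centre of its underside.
Not all that is in view belongs to the job. What is shaped like the key_b but orange is not meant.

How it is judged:
By the outcome, as a careful person would: the job done as asked, in the order asked, and still so for the second after the job is handed in, with the robot touching nothing.
It also fails if it takes over 72 s, if anything falls off the work surface, if the arm or the gripper's body presses on something with over 40 N, if the wrist force passes 120 N, or if a joint passes its speed limit or range.

## Working session

There is one attempt and no reset: what is moved stays moved. The work goes in short steps, each a Python script; the robot and the scene stay as the last script left them, time stands still between calls to the robot, and variables do not carry over. Pictures are saved under pics/ and viewed, and the job is handed in when it is done.

```bash
mkdir -p pics; ls; python3 - <<'E'
from plant import arm
import cv2, numpy as np
for n in ("scene","top"):
    im=arm.camera(n); cv2.imwrite(f"pics/{n}0.png",im)
    m=arm.camera_model(n); print(n,{k:np.round(np.array(v),3).tolist() for k,v in m.items()})
print(arm.get_time_s(),arm.tcp_to_grasp,arm.get_eef_rot(),arm.get_tool_pos(),arm.get_ft_force())
E
```

```text
pics
scene {'mtx': [[389.539, 0.0, 325.227], [0.0, 389.539, 206.384], [0.0, 0.0, 1.0]], 'dist': [-0.078, 0.0, 0.0, 0.0, 0.0], 'R': [[-0.506, 0.863, -0.011], [0.483, 0.273, -0.832], [-0.715, -0.426, -0.555]], 't': [323.277, -172.376, 1721.472]}
top {'mtx': [[515.087, 0.0, 326.589], [0.0, 515.087, 198.787], [0.0, 0.0, 1.0]], 'dist': [-0.131, 0.0, 0.0, 0.0, 0.0], 'R': [[-0.025, -1.0, 0.004], [-0.991, 0.025, -0.133], [0.133, -0.008, -0.991]], 't': [-22.809, 546.61, 1472.359]}
0.1 154.70000000000002 [-8.55025671e-04  9.92814213e-01  1.19662815e-01 -1.32629858e-04] [ 148.46093081 -606.95696906  403.80167752] [-0.36873011 -0.39012212  0.59139217]
```

View pics/scene0.png

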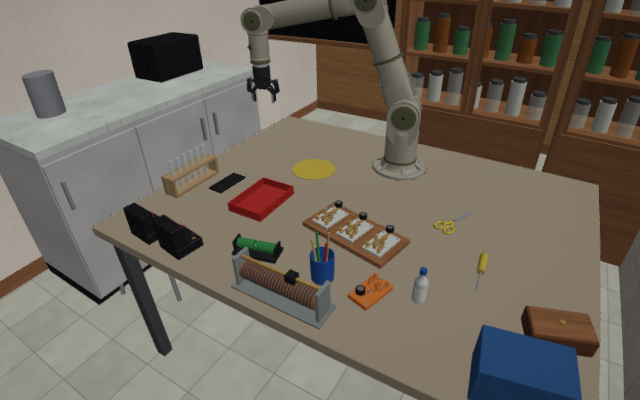

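View pics/top0.png

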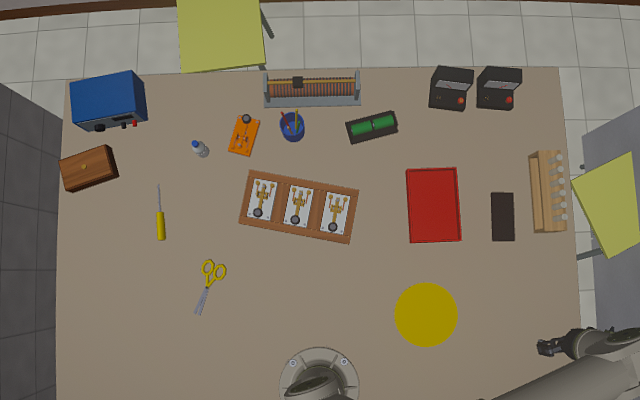

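The top view shows the rack centred near (299,207) with three keys, their black knobs towards the robot at about (258,213), (297,221) and (335,227). The red tray is near (433,205). Next I'll measure them.

```bash
cat > h.py <<'E'
from plant import arm
import cv2, numpy as np
def ray(n,px):
    m=arm.camera_model(n); K=np.array(m['mtx']);D=np.array(m['dist']);R=np.array(m['R']);t=np.array(m['t'])
    u=cv2.undistortPoints(np.array(px,float).reshape(-1,1,2),K,D).reshape(-1,2)
    d=np.c_[u,np.ones(len(u))]@R; return -R.T@t,d
def plane(n,px,z):
    c,d=ray(n,px); s=(z-c[2])/d[:,2]; return c+s[:,None]*d
def proj(n,P):
    m=arm.camera_model(n); R=np.array(m['R'])
    return cv2.projectPoints(np.array(P,float).reshape(-1,1,3),cv2.Rodrigues(R)[0],np.array(m['t']),np.array(m['mtx']),np.array(m['dist']))[0].reshape(-1,2)
def blobs(mask,amin):
    n,l,s,c=cv2.connectedComponentsWithStats(mask.astype(np.uint8)); return [(i,s[i],c[i],l==i) for i in range(1,n) if s[i,4]>=amin]
def rect(mask):
    cs,_=cv2.findContours(mask.astype(np.uint8),cv2.RETR_EXTERNAL,cv2.CHAIN_APPROX_NONE)
    return cv2.minAreaRect(max(cs,key=cv2.contourArea))
E
cat > m.py <<'E'
from h import *
im=cv2.imread('pics/top0.png'); hsv=cv2.cvtColor(im,cv2.COLOR_BGR2HSV).astype(int); H,S,V=[hsv[...,i] for i in range(3)]
roi=np.zeros(H.shape,bool); roi[160:255,230:370]=1
def quad(mask,z,name):
    cs,_=cv2.findContours(mask.astype(np.uint8),cv2.RETR_EXTERNAL,cv2.CHAIN_APPROX_NONE)
    c=max(cs,key=cv2.contourArea).reshape(-1,2)
    W=plane('top',c,z)[:,:2].astype(np.float32)
    r=cv2.minAreaRect(W); print(name,np.round(r[0],1),np.round(r[1],1),round(r[2],2)); return r
for z in (5,35):
    pass
red=((H<8)|(H>172))&(S>150)&(V>60); red[:, :380]=0; red[:150]=0
quad(red,35,'tray z35')
# rack: saturated brown + fill
print('bench hsv',hsv[260,300],'rack hsv',hsv[235,300], hsv[190,276], 'base',hsv[225,250],hsv[190,262])
rk=roi&(S>110)&(H<25)
rk=cv2.morphologyEx(rk.astype(np.uint8),cv2.MORPH_CLOSE,np.ones((5,5)))
rr=quad(rk,18,'rack z18')
w=roi&(S<70)&(V>140)
for i,s,c,m in blobs(w,150):
    print('white',c,s); quad(m,24,'base z24')
k=roi&(V<60)
for i,s,c,m in blobs(k,20):
    print('black',c,s, np.round(plane('top',[c],61),1))
big=cv2.resize(im[155:260,225:375],None,fx=5,fy=5,interpolation=cv2.INTER_CUBIC); cv2.imwrite('pics/crop0.png',big)
E
python3 m.py
```

```text
tray z35 [ 521.9 -350.1] [219.  154.1] 1.01
bench hsv [ 16  50 142] rack hsv [ 15  73 123] [11 57 98] base [ 13 131 105] [ 20 160 139]
rack z18 [528.3  47.5] [333.2 164.3] 77.82
white [297.63284104 209.87041448] [ 230  160  140   95 6297]
base z24 [526.9  45.4] [415.8 280.4] 88.64
white [261.80504202 199.04033613] [247 179  30  41 595]
base z24 [552.3 155.7] [ 68.3 114.7] 78.03
white [298.24747475 205.87205387] [283 185  30  42 594]
base z24 [529.1  47.9] [ 68.1 114.1] 77.54
white [334.56342669 212.7907743 ] [320 192  30  42 607]
base z24 [505.8 -59.4] [ 68.3 114.5] 77.83
black [258.95 213.4 ] [254 209   9   8  20] [[505.  159.2  61. ]]
black [295.18181818 220.27272727] [291 216   9   8  22] [[482.7  55.2  61. ]]
black [332.52 226.92] [329 223   8   8  25] [[461.  -51.3  61. ]]
```

View pics/crop0.png

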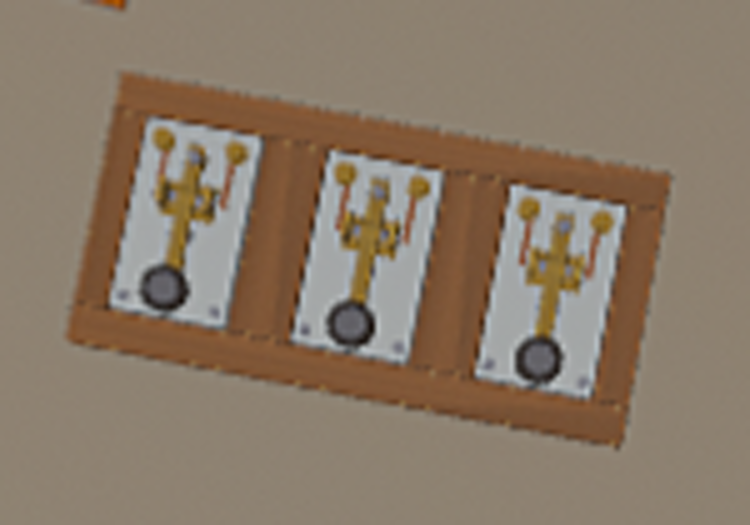

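```bash
cat >> h.py <<'E'
YAW=np.radians(-12.2)
EX=np.array([np.cos(YAW),np.sin(YAW),0]); EY=np.array([-np.sin(YAW),np.cos(YAW),0])
RC=np.array([528.8,47.8,0])           # rack centre
def key(i): return RC+EY*110*i        # i=-1,0,1
def knob(i): return key(i)-44*EX+np.array([0,0,53])
def quat(yaw): return np.array([0,np.cos(yaw/2),np.sin(yaw/2),0])
E
python3 - <<'E'
from h import *
im=cv2.imread('pics/scene0.png')
g=cv2.cvtColor(im,cv2.COLOR_BGR2HSV)[...,2]
roi=np.zeros(g.shape,bool); roi[195:265,300:415]=1
bs=blobs(roi&(g<50),8)
for i in (-1,0,1):
    p=knob(i); print(i,p.round(1),'proj scene',proj('scene',[p]).round(1),'top61',proj('top',[p+[0,0,8]]).round(1))
for b in bs: print(b[2].round(1),b[1])
ct=plane('top',[[258.95,213.4],[295.2,220.3],[332.5,226.9]],57)
o1,d1=ray('top',[[258.95,213.4],[295.2,220.3],[332.5,226.9]])
if len(bs)>=3:
    pass
# tray in scene: rim corners
T=[[522+a*110,-350+b*75,35] for a in(-1,1) for b in(-1,1)]
S=proj('scene',T); print(S.round(0).tolist())
out=cv2.resize(im[165:275,210:420],None,fx=3.8,fy=3.8,interpolation=cv2.INTER_CUBIC)
for p in list(S)+[proj('scene',[knob(i)])[0] for i in(-1,0,1)]:
    cv2.circle(out,tuple(int(v) for v in ((p-[210,165])*3.8)),3,(255,0,255),-1)
cv2.imwrite('pics/chk0.png',out)
F=[arm.get_ft_force() for _ in range(20)]; print(np.mean(F,0),np.std(F,0),arm.get_time_s())
a0=np.array([knob(-1)[0],knob(-1)[1],300]); print(arm.solve_ik(a0,quat(YAW)))
print(arm.solve_ik([534,-350,250],quat(0)))
E
```

```text
-1 [462.5 -50.4  53. ] proj scene [[338.  204.5]] top61 [[332.2 226.4]]
0 [485.8  57.1  53. ] proj scene [[362.5 216.4]] top61 [[294.5 219.2]]
1 [509.  164.6  53. ] proj scene [[389.3 229.4]] top61 [[257.1 212.1]]
[338.2 204.7] [335 202   7   6  25]
[362.5 216.6] [359 214   8   6  29]
[389.5 229.8] [386 227   8   6  32]
[[264.0, 177.0], [294.0, 187.0], [227.0, 203.0], [259.0, 215.0]]
[-0.36873011 -0.39012212  0.59139217] [1.11022302e-16 0.00000000e+00 2.22044605e-16] 0.1
[ 0.6168764   0.17446469 -0.62883468  1.91234855  0.11538854  1.09039638
 -1.84193741]
[ 0.65547251  0.53038483 -0.1738438   1.51598916  0.09815109  1.10376366
 -1.10997454]
```

View pics/chk0.png

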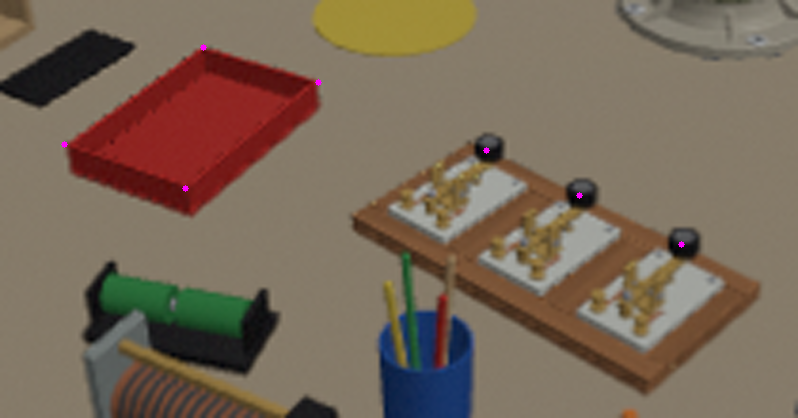

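The scene view confirms the positions: the projected knob centres fall on the black knobs to within 0.4 px, and the tray corners on the tray rim. Next I'll probe the nearest key, straddling the knob with a wide gap and pushing with one fingertip at a time.

```bash
cat >> h.py <<'E'
def lat(i): 
    d=np.array(arm.get_tool_pos())-knob(i); return float(d@EY)
def goto(i,z,s=0,feed=150,mf=None):
    p=knob(i)+EY*s; p[2]=z; return arm.servo_line(p,feed=feed,max_force=mf)
def probe(i,z,mf=1.5,feed=14,lim=24):
    r=[]
    s=0
    for n in range(2):
        for sg in (1,-1):
            if r: 
                s=lat(i)+sg*5; goto(i,z,s,feed=40)
            hit=goto(i,z,sg*lim,feed=feed,mf=mf)
            f=np.array(arm.get_ft_force()); r.append(lat(i))
            print('key',i,'dir',sg,'hit',hit,'s=%.2f'%r[-1],'F.EY=%.2f'%(f@EY),'F',f.round(2),'t=%.2f'%arm.get_time_s(),flush=True)
    goto(i,z,(r[-1]+r[-2])/2,feed=40)
    return r
E
python3 - <<'E'
from h import *
arm.set_gripper(0.59); print(arm.get_opening(),arm.get_time_s())
p=knob(-1); p[2]=290; arm.move_to(p,quat(YAW)); print(arm.get_time_s(),arm.get_tool_pos(),arm.get_ft_force())
F=[]
for _ in range(6): arm.pause(0.02); F.append(arm.get_ft_force())
print(np.round(F,2))
cv2.imwrite('pics/top1.png',arm.camera('top'));cv2.imwrite('pics/scene1.png',cv2.resize(arm.camera('scene')[120:280,240:440],None,fx=4,fy=3.7))
E
```

```text
0.5903622707204932 0.5417
2.8583 [462.68088665 -51.27507009 290.10787427] [-0.65129927 -0.24171668  0.26417388]
[[ 0.68 -0.13  0.5 ]
 [ 0.85  0.53  0.3 ]
 [-0.79 -0.69 -0.47]
 [ 0.24 -0.53  0.06]
 [ 0.06 -0.26 -0.41]
 [-0.98 -1.02 -0.48]]
```

View pics/scene1.png

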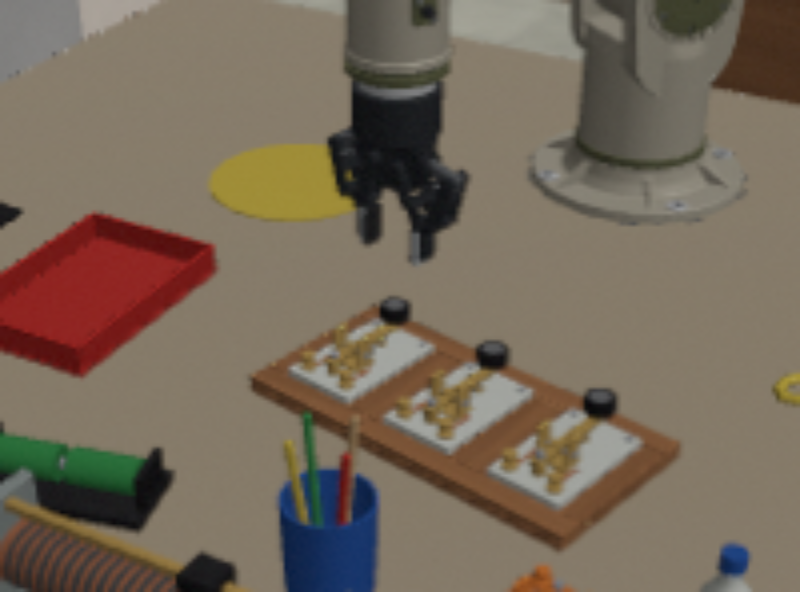

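The gripper is over the nearest key with its two fingers clear on either side of the knob. The force noise is about 0.6 N per axis, so I'll check every stop against an averaged reading.

```bash
cat >> h.py <<'E'
def favg(n=8):
    F=[]
    for _ in range(n): arm.pause(0.01); F.append(arm.get_ft_force())
    return np.mean(F,0)
def probe(i,z,mf=2.5,feed=14,lim=24,f0=None):
    r=[]; f0=favg(12) if f0 is None else f0
    for n in range(2):
        for sg in (1,-1):
            if r: goto(i,z,lat(i)+sg*6,feed=50)
            for k in range(8):
                hit=goto(i,z,sg*lim,feed=feed,mf=mf); s=lat(i); f=favg()-f0; fy=f@EY
                print('key',i,'dir',sg,'hit',hit,'s=%.2f'%s,'Fy=%.2f'%fy,'t=%.2f'%arm.get_time_s(),flush=True)
                if not hit or abs(fy)>1.2: break
            r.append(s)
    goto(i,z,(r[-1]+r[-2])/2,feed=50)
    return r
E
python3 - <<'E'
from h import *
goto(-1,211,0,feed=120)
print(arm.get_tool_pos(),arm.get_time_s())
print(probe(-1,211))
E
```

```text
[462.9190252  -50.35153947 211.5269102 ] 3.8667
key -1 dir 1 hit True s=17.59 Fy=-0.92 t=5.22
key -1 dir 1 hit True s=17.99 Fy=-1.59 t=5.55
key -1 dir -1 hit True s=-17.23 Fy=0.63 t=7.75
key -1 dir -1 hit True s=-18.61 Fy=1.09 t=8.11
key -1 dir -1 hit True s=-18.97 Fy=1.65 t=8.42
key -1 dir 1 hit True s=16.20 Fy=-0.51 t=10.62
key -1 dir 1 hit True s=16.95 Fy=-0.30 t=10.97
key -1 dir 1 hit True s=17.92 Fy=-1.07 t=11.34
key -1 dir 1 hit True s=18.21 Fy=-1.66 t=11.67
key -1 dir -1 hit True s=-17.10 Fy=0.94 t=13.88
key -1 dir -1 hit True s=-18.41 Fy=0.75 t=14.23
key -1 dir -1 hit True s=-18.81 Fy=1.76 t=14.55
[17.987535982303132, -18.969803447753044, 18.214987575953426, -18.814079796358815]
```

The total travel was 37 mm against a gap of about 22 mm beyond the knob's diameter. That is about 15 mm of give, so this key looks worn. I'll lift clear and check by eye whether the lever lies over.

```bash
cat > look.py <<'E'
from h import *
import sys
def look(tag):
    t=arm.camera('top'); s=arm.camera('scene')
    cv2.imwrite(f'pics/t_{tag}.png',cv2.resize(t[155:260,225:375],None,fx=5,fy=5,interpolation=cv2.INTER_CUBIC))
    cv2.imwrite(f'pics/s_{tag}.png',cv2.resize(s[165:275,210:420],None,fx=3.8,fy=3.8,interpolation=cv2.INTER_CUBIC))
    g=cv2.cvtColor(s,cv2.COLOR_BGR2HSV)[...,2]; roi=np.zeros(g.shape,bool); roi[195:245,325:400]=1
    for b in blobs(roi&(g<50),8): print('scene black',b[2].round(1),b[1][4], plane('scene',[b[2]],53).round(1))
E
python3 - <<'E'
from look import *
goto(-1,290,lat(-1),feed=150)
p=np.array(arm.get_tool_pos()); 
arm.servo_line([p[0]-30,p[1]-150,p[2]+20],feed=250)
look('a'); print(arm.get_time_s())
E
```

```text
scene black [336.5 204.1] 26 [[462.8 -56.4  53. ]]
scene black [362.2 216.8] 28 [[488.2  57.4  53. ]]
scene black [389.4 229.8] 31 [[511.2 165.9  53. ]]
16.6167
```

View pics/s_a.png

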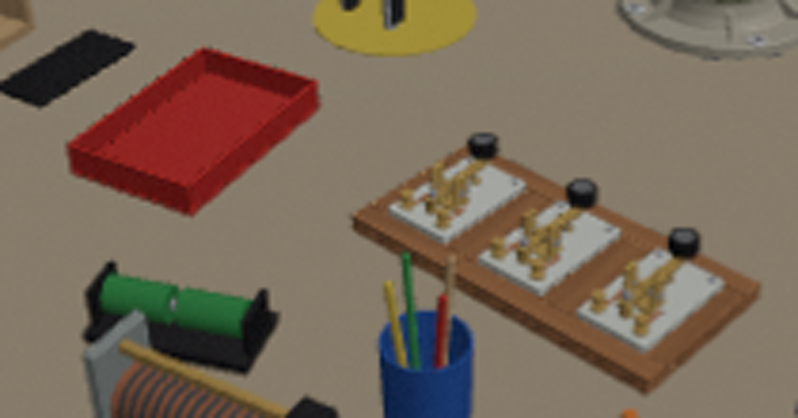

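View pics/t_a.png

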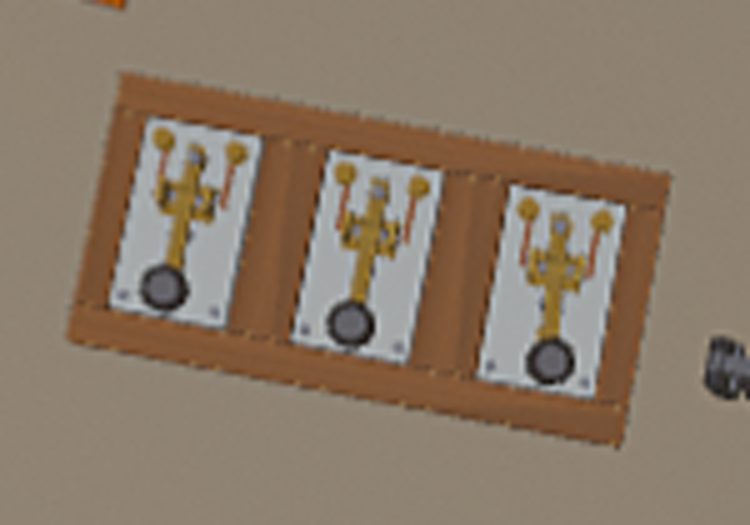

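The pictures confirm it. The rightmost key (y ≈ -60) has its knob moved from (538,357) to (549,358) in the crop, about 6 mm, with its base still seated; the other two keys haven't changed. That is the worn one, so I'll grasp it at the bracket.

```bash
python3 - <<'E'
from look import *
g=key(-1)+12*EX
arm.move_to([g[0],g[1],290],quat(YAW))
arm.servo_line([g[0],g[1],225],feed=150)
f0=favg()
print(arm.servo_line([g[0],g[1],203],feed=50,max_force=8), arm.get_tool_pos(), favg()-f0)
arm.set_gripper(0.0); print('open',arm.get_opening(),arm.get_tool_pos(),favg()-f0)
print(arm.servo_line([g[0],g[1],223],feed=40), favg()-f0, arm.get_opening())
arm.servo_line([g[0],g[1],310],feed=150); print(favg()-f0,arm.get_opening(),arm.get_time_s())
look('b')
E
```

```text
False [517.25041546 -62.15316853 202.77560593] [-0.07764048 -0.08778807 -0.1358269 ]
open 0.3631860927124922 [517.50346868 -62.41745109 203.55161821] [-1.6753989 -1.0319959  5.6286574]
False [ 0.19638078 -0.09750365 -7.02476975] 0.3595460339244666
[-0.56083975 -0.13176169 -7.39388966] 0.36144747620653694 20.5083
scene black [362.3 216.6] 27 [[487.5  57.2  53. ]]
scene black [389.5 229.8] 32 [[510.6 166.   53. ]]
```

View pics/s_b.png

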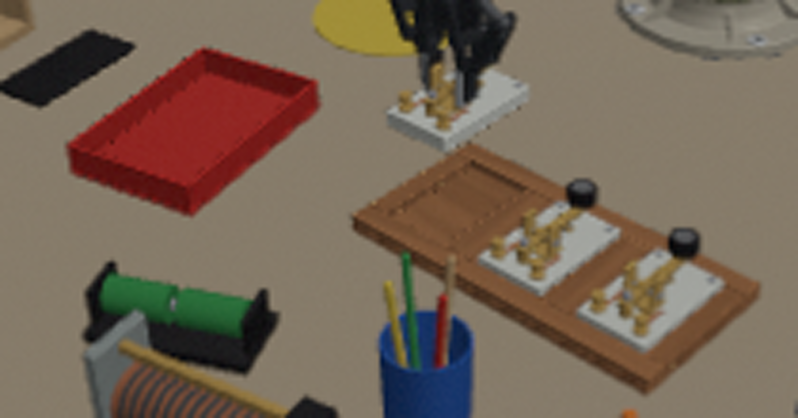

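The key is held level (7.4 N, about 0.75 kg) and the right-hand pocket is empty. Next is the tray.

```bash
python3 - <<'E'
from look import *
P=[534,-350]
arm.move_to([*P,310],quat(0)); print(arm.get_tool_pos(),arm.get_opening(),arm.get_time_s())
arm.servo_line([*P,212],feed=120); arm.pause(0.2); f0=favg()
print('f0',f0)
hit=False; z=212
for k in range(6):
    hit=arm.servo_line([*P,196],feed=15,max_force=3); f=favg()-f0; z=arm.get_tool_pos()[2]
    print(hit,'z=%.2f'%z,'dFz=%.2f'%f[2],arm.get_time_s())
    if not hit or f[2]>1.8: break
s=arm.camera('scene'); cv2.imwrite('pics/s_c.png',cv2.resize(s[130:275,210:420],None,fx=3.8,fy=3.8,interpolation=cv2.INTER_CUBIC))
E
```

```text
[ 534.45888409 -348.84900722  309.56933254] 0.3595703640091626 21.7167
f0 [-0.01034337 -0.18941436 -6.87053593]
True z=200.65 dFz=13.28 23.7583
```

View pics/s_c.png

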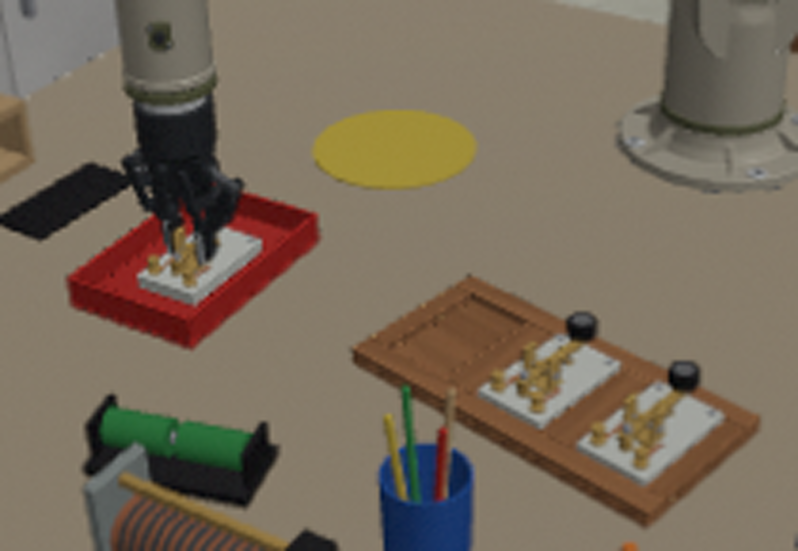

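The key rests on the tray floor, with contact at TCP z = 200.65 mm against the 200 mm expected. I'll release it, retreat straight up and verify.

```bash
python3 - <<'E'
from look import *
arm.set_gripper(0.6); p=np.array(arm.get_tool_pos()); print(p,arm.get_opening(),favg())
arm.servo_line([534,-350,212],feed=60); arm.servo_line([534,-350,330],feed=150)
arm.servo_line([480,-540,340],feed=250); arm.pause(0.3)
t=arm.camera('top'); s=arm.camera('scene'); print(arm.get_time_s(),favg())
cv2.imwrite('pics/t_d.png',cv2.resize(t[100:260,225:545],None,fx=2.5,fy=2.5,interpolation=cv2.INTER_CUBIC))
cv2.imwrite('pics/s_d.png',cv2.resize(s[130:275,210:420],None,fx=3.8,fy=3.8,interpolation=cv2.INTER_CUBIC))
cv2.imwrite('pics/top_end.png',t)
hsv=cv2.cvtColor(t,cv2.COLOR_BGR2HSV).astype(int)
w=(hsv[...,1]<70)&(hsv[...,2]>140); roi=np.zeros(w.shape,bool); roi[172:240,410:457]=1
roi2=np.zeros(w.shape,bool); roi2[172:250,240:360]=1
for R,z in((roi,21),(roi2,24)):
  for b in blobs(w&R,300):
    cs,_=cv2.findContours(b[3].astype(np.uint8),cv2.RETR_EXTERNAL,cv2.CHAIN_APPROX_NONE)
    print(cv2.minAreaRect(plane('top',max(cs,key=cv2.contourArea).reshape(-1,2),z)[:,:2].astype(np.float32)))
d=cv2.absdiff(t,cv2.imread('pics/top0.png')).max(2); 
for b in blobs(d>40,12): print('changed',b[1],b[2].round())
E
```

```text
[ 532.86121978 -349.50360172  198.33539084] 0.5986167515594473 [ 0.04729901 -0.11170577  0.1214119 ]
26.8583 [-0.0590376   0.21787719 -0.03702093]
((522.1427001953125, -348.6536865234375), (115.07560729980469, 70.86473083496094), 0.45846426486968994)
((604.5677490234375, -1.823211669921875), (265.1018371582031, 51.223724365234375), 88.03089141845703)
((552.3189697265625, 155.55543518066406), (68.39595031738281, 114.68468475341797), 77.68241882324219)
((528.8067016601562, 47.93896484375), (68.09640502929688, 114.59278106689453), 77.53710174560547)
((485.50341796875, 44.39768981933594), (351.0921325683594, 168.30067443847656), 88.63024139404297)
changed [ 541  159   68   68 1280] [571. 188.]
changed [ 451  184   94  190 1649] [507. 272.]
changed [419 186  27  40 960] [432. 205.]
changed [320 192  30  43 771] [334. 214.]
changed [528 193   4  18  34] [529. 201.]
changed [575 216  11  16  67] [579. 224.]
changed [535 219  32  14  87] [550. 229.]
changed [574 233   6  10  22] [577. 236.]
changed [ 498  326  142   74 3217] [574. 356.]
changed [ 416  346   40   44 1031] [435. 368.]
changed [616 351  24   7  45] [628. 354.]
changed [408 369  48  30  90] [436. 388.]
changed [345 371  59  29 573] [371. 383.]
changed [493 378   7  15  64] [496. 385.]
changed [289 383   6   5  17] [291. 385.]
changed [309 382   9   7  12] [313. 385.]
changed [284 389   6   7  13] [286. 391.]
changed [398 390   5   9  12] [400. 394.]
changed [289 392  15   4  25] [296. 393.]
changed [317 395   8   5  12] [321. 397.]
changed [283 396  13   4  24] [289. 397.]
```

View pics/t_d.png

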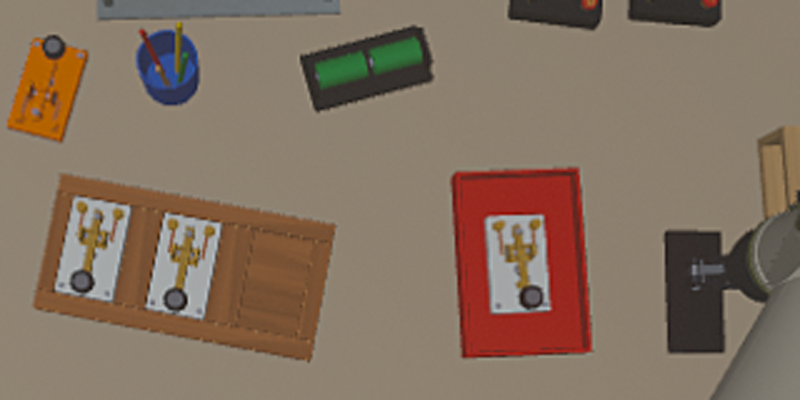

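View pics/s_d.png

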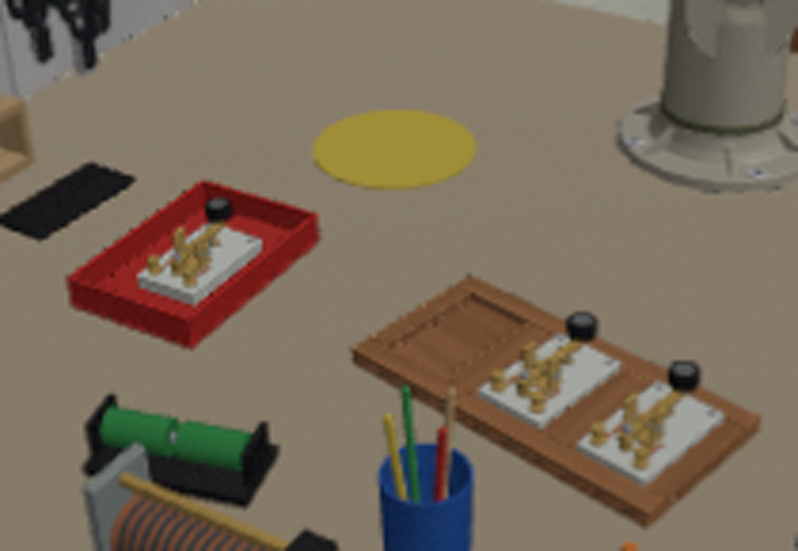

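The key lies flat and upright in the middle of the tray, at (522,-349). The sound keys haven't moved, the other things are where they were, and the robot is clear of everything. I'm handing the job in.

```bash
python3 -c "
from plant import arm
print(arm.finish_job(),arm.get_time_s())"
```

```text
the job is handed in; nothing more can be done
the job is handed in; nothing more can be done
```

I found the worn key and set it down flat and right way up in the red repair tray. The job was handed in at about 27 s of the 72 s allowed.

- **Finding it:** I tried the key in the -y pocket first, nudging its knob to both ends of its give twice. It was stopped each time at about 1.7 N. The total swing was about 15 mm, a little over the expected 12 mm; this assumes the finger gap goes linearly with the opening, and part of it is the finger and key giving slightly. The pictures then showed the lever lying about 6 mm over to one side with the base still seated. As it was the worn one, I did not try the other two.
- **Moving it:** I lifted it by its bracket (about 7.4 N held). It touched the tray floor at TCP height 200.65 mm, against 200 mm expected. The set-down stop was set at 3 N, but the push reached about 13 N before the arm halted, so it was firmer than planned, though not a drop.
- **Last checks:**
  - The key's base measures 115 x 71 mm at (522, -349), level in the middle of the tray.
  - The other two keys are within about 0.3 mm of where they started.
  - Comparing the top pictures from before and after showed no change on the bench except the moved key and the arm. The phone is partly hidden behind the arm in the top view, but the scene view shows it where it was.
  - The gripper is clear, with no force on it.

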